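# Pin down the insole pattern before tracing

## Task

Secure the pale card insole pattern on the dark cutting board for tracing, using pushes of the fingers only: first push the raised hinged steel hold-down over until it is fully down on the heel of the pattern, then tip the standing square steel weight over towards the pattern, so that it comes to lie flat across the broad front half. Do not pick up, carry or shove the weight far, only push it over, and leave the jar and all the other things where they are.

Things in the scene. Friction and masses are not known exactly. Their poses are not given: they have to be found in the camera images.
- board: Dark cutting board, 270 (x) x 450 (y) x 12 mm, fixed. Origin at the centre of its underside, on the table, z up. The pattern is fixed on its top along the board's y, centred on x = 0: pale card insole 4 mm thick, from y = -138 mm (round heel, 68 mm wide) to +141 mm (toe), waist 58 mm wide, broad front half about 98 mm wide from y = 0 to 120 mm.
- forepart (a point): Point on top of the pattern at the centre of its broad front half (board x 0, y +65 mm, 16 mm above the table). Axes as the board's.
- clamp_hinge (a point): Point on the hinge axis of the hold-down, at board (0, -190 mm), 40 mm above the table, beyond the heel. The axis runs along the board's x. Two bracket cheeks stand beside it, up to 52 mm above the table.
- clamp_plate (a point): Middle of the outer face of the hold-down's finger plate, 117 mm from the hinge axis along the arm and 5 mm off the arm's centre plane. It moves with the arm; in its frame y points along the arm away from the hinge and z out of the outer face (the face to push on, which is the upper face when down).
- clamp (a joint): Hold-down angle in rad: 0 = fully down, arm level along the board's +y, rubber foot on the heel (rigid stop); pi/2 = upright; up to 1.9 = leaning away. Steel arm 24 mm wide, 10 mm thick, ending in a finger plate 50 mm wide and 36 mm long, its end 135 mm from the hinge. The stiff hinge (0.3 N m, 2 to 5 N at the plate) stays where it is left: push it all the way.
- weight_mid (a point): Middle (half-way up) of the weight: a plain steel bar, 32 x 32 mm square, 100 mm tall, 0.5 to 0.9 kg, standing loose on the board beside the pattern's front half, on the robot's side or the far side. z runs along its length (up at the start), x and y out of its side faces. Tipped about its foot edge towards the pattern it falls across the front half.
- jar: Bystander: round jar with a black cap, 44 mm across and 75 mm tall, on the board on the other side of the pattern from the weight. Origin at its underside.
- tin: Bystander: flat round aluminium tin, 51 mm across, 30 mm tall, on the board beside the heel half, on the far side. Origin at its underside.
- knife: Bystander: small brass-handled knife, 133 mm long along its y, 13 mm wide, 10 mm thick, lying on the board beside the heel half, on the robot's side. Origin at the underside of the handle's middle.
- hammer: Bystander: hammer lying on the table left of the board.
- brush: Bystander: brush lying on the table left of the board.
- tape: Bystander: roll of paper tape, 96 mm across, 25 mm tall, lying right of the board.
- last: Bystander: brown plastic shoe last, 265 mm long and about 146 mm high, right of the board. Origin at its underside.
Things that resemble listed ones, but are neither listed nor needed, are in the scene too. Leave any pink or red look-alike of the part that bears weight_mid alone.

How it is judged:
By the outcome, as a careful person would: the job done as asked, in the order asked, and still so for the second after the job is handed in, with the robot touching nothing.
It also fails if it takes over 48 s, if anything falls off the work surface, if the arm or the gripper's body presses on something with over 40 N, if the wrist force passes 120 N, or if a joint passes its speed limit or range.

## Robot

A 6-joint arm with a two-finger parallel gripper is mounted at the origin on the work surface. World frame = base frame: x ahead of the robot, y to its left, z up, the work surface at z = 0. Lengths are in mm, angles in rad, forces in N, time in s.
With the tool pointing down it reaches from about 325 to 1000 mm from the base axis. Payload 5.1 kg.
Tool frame: the origin (TCP) lies midway between the tips of the shut fingers; the grasp point (between the pads) lies 19 mm behind it; z points along the fingers, y is the direction in which the jaws open and shut (so a half turn about z gives the same grasp; the last joint's range is limited). The gripper opens to 85 mm and grips with 20 to 120 N. Pads are 22 mm wide; open, the fingers measure 114 mm over their backs; the gripper's body (76 mm by 85 mm) begins 54 mm behind the grasp point. The pads swing forward as they close: fully open they stand 13 mm farther back than shut.
Start: joints at [-1.286, 0.124, 1.65, -0, 1.367, -0.083], TCP at [233.684, -606.528, 231.322] pointing down, gripper open.
Joint ranges: [-2.61, 2.61], [-1.02, 2.33], [0.03, 2.71], [-1.35, 4.49], [0.32, 2.68], [-2.91, 2.91]. Speed limits (rad/s): [2.57, 2.57, 3.14, 3.14, 3.14, 3.14].

## Interface

Orientations are given as a rotation vector (axis times angle).
In Python, from plant import arm gives the robot as it stands.
- The arm moves only by the shell command python3 -m inch 'ROWS' [FORCE]. ROWS is JSON, a list that holds one entry, the list of rows, each a list of 7 numbers: the turn, a rotation vector about the tool's x, y, z in units of 6 degrees (1.0 is 6 degrees), then the shift along the tool's x, y, z in units of 60 mm (1.0 is 60 mm), then the opening, from -1 (shut) to 1 (fully open), so that 0 is half open. In form: [[[wx, wy, wz, x, y, z, claw], ...]]. A call has exactly 5 rows; each row is the pose to reach, as a shift and turn from the pose commanded when the call began, along the tool's axes at that moment; what a row does not reach only later rows make up. A row lasts 1/8 s, in which the tool goes at most 62.5 mm and 10.7 degrees, less where a joint would pass 70% of its speed; a pose out of reach is approached as far as the arm can. A call with a gripper value outside its range is refused whole. The fingers move at their own pace and stop on an object; FORCE is the grip in N (left out, the last holds). Time passes only in rows, so rows that repeat a pose let the fingers close, or fill a call up. It gives the time, the measured TCP pose, the force and the opening at its end, in the units of the state.
- arm.observe(): the state, without advancing time (a new reading comes with each control period).
- arm.snapshot(name): name is "side" or "top"; returns a dict with "image" (420x560x3 uint8, red, green, blue), "intrinsics" (3x3 intrinsics, pixels), "origin" and "rotation" of the camera in the world. Camera axes: x right, y up, looking along -z (the intrinsics and any distortion apply to the point x, -y, -z); pixel columns grow to the right and rows downward; lengths in mm; the calibration is good to about 2 mm. A picture is of the moment at which its call begins. There is no depth.
- arm.job_done(): hands the job in, once; it reports no verdict.
The state is a dict: "t": time; "joints": joint angles; "joint_velocities": joint speeds; "tau": joint torques, N m; "eef_pos": TCP position; "orientation": TCP orientation; "ft_force": force on the tool from outside, world axes, zero at the start; "torque": the same for the moment, N m; "grip_width": finger opening in mm.
Only numpy, scipy, OpenCV 4.12 (cv2) and the standard library are available. Lean on these libraries where they do the work, as an engineer would, in place of code of your own. Each camera call takes 0.05 s, during which the arm holds its last target. There are 200 camera calls.

## Working session

There is one attempt and no reset: what is moved stays moved. The work goes in short steps, Python scripts to look and compute and a shell command to move; the robot and the scene stay as the last step left them, time stands still between calls to the robot, and variables do not carry over. Pictures are saved under pics/ and viewed, about 8 in all and at most 12, crops included, and the job is handed in when it is done.

```bash
mkdir -p pics; ls; python3 - <<'E'
from plant import arm
import cv2,numpy as np
s=arm.observe();print(s['t'],s['eef_pos'],s['orientation'],s['grip_width'])
for n in("top","side"):
    d=arm.snapshot(n);cv2.imwrite(f"pics/{n}0.png",d["image"][:,:,::-1])
    np.savez(f"{n}0.npz",**d)
    print(n,{k:np.round(v,3).tolist() for k,v in d.items() if k!='image'})
E
```

```text
pics
0.0 [ 233.49628041 -605.95476218  230.04079404] [-3.08656231e+00 -5.74027651e-01  3.53261247e-04] 85.15704934747043
top {'intrinsics': [[427.708, 0.0, 271.624], [0.0, 427.708, 210.976], [0.0, 0.0, 1.0]], 'origin': [342.255, 38.717, 1268.189], 'rotation': [0.083, -0.123, -1.563]}
side {'intrinsics': [[465.976, 0.0, 284.261], [0.0, 465.976, 210.243], [0.0, 0.0, 1.0]], 'origin': [-275.188, 751.167, 1124.675], 'rotation': [0.394, -0.928, -2.156]}
```

View pics/top0.png

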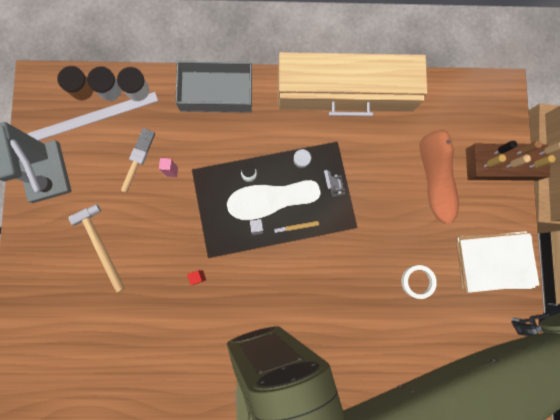

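View pics/side0.png

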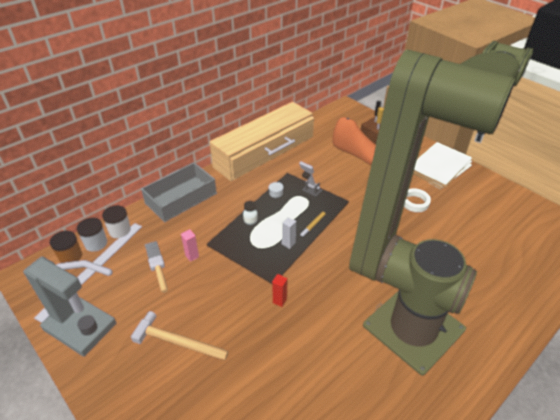

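Top view: the weight candidates are grey at (257,226), pink at (168,165) and red at (195,278). I choose the grey one, which stands on the board on the robot's side. The jar is at (249,173), the tin at (302,158) and the raised hold-down at (335,183). Next I measure and check a close crop.

```bash
cat > h.py <<'E'
import numpy as np,cv2
from scipy.spatial.transform import Rotation as R
def load(f): return dict(np.load(f))
def _R(d):
    return R.from_rotvec(d["rotation"]).as_matrix() if d["rotation"].ndim==1 else d["rotation"]
def ray(d,u,v,z):
    k=d["intrinsics"];c=np.array([(u-k[0,2])/k[0,0],-(v-k[1,2])/k[1,1],-1])
    w=_R(d)@c;o=d["origin"];return o+w*(z-o[2])/w[2]
def proj(d,p):
    c=_R(d).T@(np.asarray(p,float)-d["origin"]);k=d["intrinsics"]
    return np.array([k[0,2]+k[0,0]*c[0]/-c[2],k[1,2]-k[1,1]*c[1]/-c[2]])
def tri(d1,p1,d2,p2):
    A=[];b=[]
    for d,p in((d1,p1),(d2,p2)):
        w=ray(d,*p,0)-d["origin"];w/=np.linalg.norm(w);M=np.eye(3)-np.outer(w,w);A.append(M);b.append(M@d["origin"])
    x,r,_,_=np.linalg.lstsq(np.vstack(A),np.hstack(b),rcond=None);return x,r
E
python3 - <<'E'
from h import *
t=load("top0.npz");s=load("side0.npz")
im=t["image"];g=im.max(2)
m=((g<60)).astype(np.uint8);m[:, :180]=0;m[:,370:]=0;m[:130]=0;m[265:]=0
m=cv2.morphologyEx(m,cv2.MORPH_OPEN,np.ones((3,3)))
c=max(cv2.findContours(m,cv2.RETR_EXTERNAL,cv2.CHAIN_APPROX_NONE)[0],key=cv2.contourArea)
h=cv2.convexHull(c)
w=np.array([ray(t,u,v,12)[:2] for u,v in h[:,0]],np.float32)
(cx,cy),sz,a=cv2.minAreaRect(w);print("board",cx,cy,sz,a)
ps=np.array([ray(t,u,v,12)[:2] for u,v in cv2.boxPoints(cv2.minAreaRect(h))]);print(ps)
crop=cv2.resize(im[135:265,185:365],(720,520),interpolation=cv2.INTER_CUBIC)
cr2=cv2.resize(s["image"][155:285,200:360],(640,520),interpolation=cv2.INTER_CUBIC)
cv2.imwrite("pics/ct.png",crop[:,:,::-1]);cv2.imwrite("pics/cs.png",cr2[:,:,::-1])
E
```

```text
board 401.6391296386719 168.72030639648438 (39.19451141357422, 50.53506088256836) 22.292739868164062
[[410.06856711 199.82152682]
 [429.2873387  152.94434404]
 [393.09463586 137.79060449]
 [374.04802004 184.54947743]]
```

View pics/ct.png

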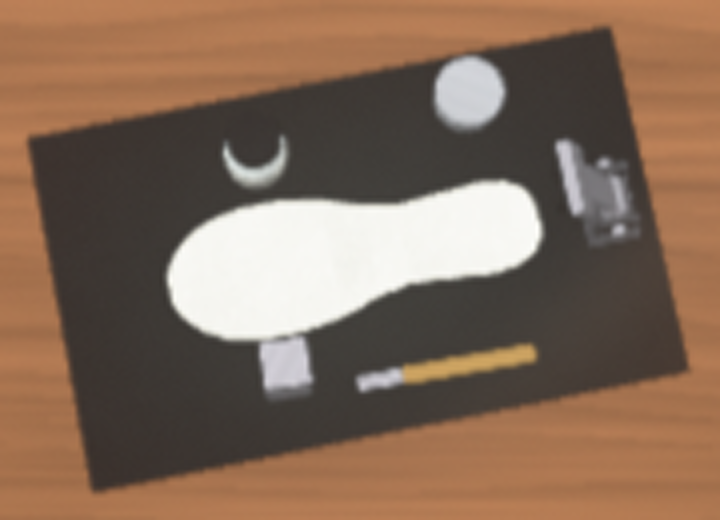

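View pics/cs.png

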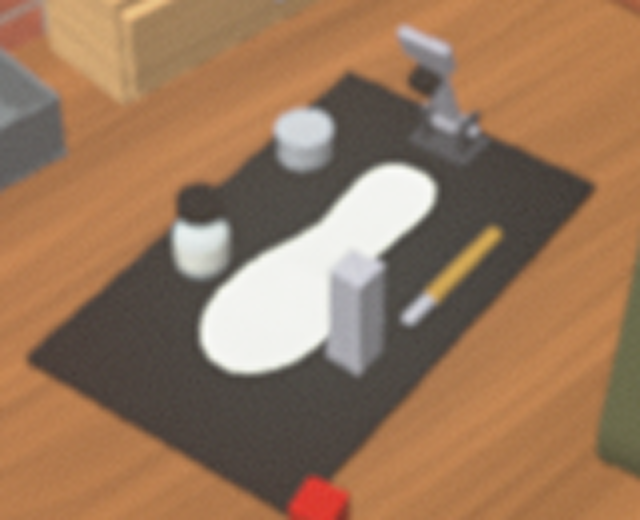

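```bash
cat > m.py <<'E'
from h import *
t=load("top0.npz");s=load("side0.npz")
T=lambda u,v:(185+(u+.5)/4-.5,135+(v+.5)/4-.5)
S=lambda u,v:(200+(u+.5)/4-.5,155+(v+.5)/4-.5)
C=np.array([ray(t,*T(*p),12)[:2] for p in((29,137),(610,27),(689,369),(93,491))])
Cs=np.array([ray(s,*S(*p),12)[:2] for p in((30,357),(350,73),(594,187))])
c=C.mean(0);y=(C[0]-C[1])+(C[3]-C[2]);yaw=np.arctan2(-y[0],y[1])
print("corners",C.round(1).tolist(),Cs.round(1).tolist(),"c",c,"yaw",yaw,np.degrees(yaw),[np.linalg.norm(C[i]-C[i-1]) for i in range(4)])
ca,sa=np.cos(yaw),np.sin(yaw);RB=np.array([[ca,-sa],[sa,ca]])
B=lambda p:(RB.T@(np.asarray(p)[:2]-c))
W=lambda x,y:(c+RB@np.array([x,y]))
if __name__=="__main__":
    q=np.array([ray(t,*T(*p),112)[:2] for p in((259,343),(305,337),(311,385),(266,391))])
    print("weight top",q.round(1).tolist(),q.mean(0),"board",B(q.mean(0)),[np.linalg.norm(q[i]-q[i-1]).round(1) for i in range(4)])
    e=(q[0]-q[1])+(q[3]-q[2]);print("weight yaw",np.degrees(np.arctan2(-e[0],e[1])))
    q=np.array([ray(s,*S(*p),112)[:2] for p in((329,266),(352,249),(385,264),(362,281))]);print("side",q.mean(0),B(q.mean(0)))
    for a,b in(((558,140),(398,30)),((581,213),(452,50))):
        x,r=tri(t,T(*a),s,S(*b));print("plate corner",x,B(x),r)
    print("hinge",W(0,-190),"fore",W(0,65))
    for n,p,z in(("knife",(537,353),22),("knifetip",(358,384),18),("jarcap",(252,150),87),("tin",(469,92),42)):
        x=ray(t,*T(*p),z);print(n,x,B(x))
    x=ray(s,*S(198,203),87);print("jar side",B(x))
    # hinge angle guesses: project plate centre at angles
    h=W(0,-190)
    for a in np.arange(1.1,1.91,.1):
        cs=[]
        for X in(-25,25):
            p=W(X,-190+135*np.cos(a)-5*np.sin(a)); P=[*p,40+135*np.sin(a)+5*np.cos(a)]
            u=proj(t,P);v=proj(s,P);cs+=[((u-[185,135])*4).round(),((v-[200,155])*4).round()]
        print(round(a,2),*cs)
E
python3 m.py
```

```text
corners [[633.1, 246.3], [722.9, -190.9], [462.3, -245.5], [370.4, 192.5]] [[624.3, 244.0], [717.0, -191.7], [456.5, -244.2]] c [547.1777476    0.59728394] yaw 0.2045297397658028 11.718690873489543 [np.float64(268.16061440686076), np.float64(446.34481122359824), np.float64(266.2447181836373), np.float64(447.5493236349451)]
weight top [[468.6, 70.3], [472.9, 39.1], [440.2, 34.8], [436.0, 65.2]] [454.43258005  52.34695422] board [-80.30133747  69.50819865] [np.float64(33.0), np.float64(31.5), np.float64(33.0), np.float64(30.7)]
weight yaw 7.9111583207892755
side [453.42590223  47.42376573] [-82.2869654   64.89208915]
plate corner [ 597.08862341 -128.72488811  165.45565374] [  22.60436105 -136.76389351] [12.22718956]
plate corner [ 548.16597076 -143.39100396  165.31371779] [ -28.27736421 -141.18779802] [13.2687278]
hinge [ 585.76802516 -185.44247116] fore [533.97581054  64.24246332]
knife [ 472.40794854 -131.26886205   22.        ] [ -99.99424358 -113.93135898]
knifetip [4.49136751e+02 4.24103890e-02 1.80000000e+01] [-96.11018755  19.36947744]
jarcap [607.95568131  77.34640944  87.        ] [75.09937873 62.80500622]
tin [663.2156923  -80.35048652  42.        ] [  97.17828361 -102.82863097]
jar side [77.23050328 62.72490719]
1.1 [569. 213.] [439.  54.] [552. 140.] [389.  32.]
1.2 [588. 208.] [447.  42.] [572. 135.] [397.  20.]
1.3 [609. 203.] [456.  30.] [592. 129.] [406.   9.]
1.4 [629. 198.] [465.  20.] [612. 125.] [415.  -2.]
1.5 [649. 194.] [474.  11.] [632. 121.] [424. -10.]
1.6 [669. 190.] [482.   3.] [652. 117.] [433. -18.]
1.7 [689. 187.] [491.  -3.] [672. 113.] [441. -24.]
1.8 [707. 184.] [499.  -8.] [690. 111.] [450. -28.]
1.9 [724. 181.] [506. -11.] [707. 109.] [458. -31.]
```

The raised plate stands at about 1.18 rad. The weight is at board (-81, 67), tool yaw is to be matched to the board. First I compute the approach.

```bash
cat > go.py <<'E'
import sys,numpy as np
from plant import arm
from h import *
c=np.array([545.,.8]);yaw=np.radians(11.6)
RB=R.from_euler('z',yaw)
def bpos(p): return RB.inv().apply(np.asarray(p)-[*c,0])
RT=RB*R.from_euler('x',np.pi)  # tool x=board x, tool y=-board y, z down
if __name__=="__main__":
    s=arm.observe();r=R.from_rotvec(s['orientation'])
    print('t',round(s['t'],2),'board tcp',bpos(s['eef_pos']).round(1),'ft',np.round(RB.inv().apply(s['ft_force']),1),'w',round(s['grip_width'],1))
    for i in range(1,len(sys.argv),3):
        b=np.array(sys.argv[i:i+3],float);w=RB.apply(b)+[*c,0]
        print(b,'turn',np.degrees((r.inv()*RT).as_rotvec()).round(2)/6,'shift',(r.inv().apply(w-s['eef_pos'])/60).round(3))
E
python3 go.py 0 -200 230 0 -200 150
```

```text
t 0.1 board tcp [-427.1 -531.8  230.1] ft [-0.1 -0.1  0. ] w 85.1
[   0. -200.  230.] turn [-0.01833333  0.          1.57833333] shift [ 7.932 -4.282  0.012]
[   0. -200.  150.] turn [-0.01833333  0.          1.57833333] shift [ 7.932 -4.28   1.345]
```

```bash
python3 -m inch '[[[0,0,0.5,0.8,-0.4,0,-1],[0,0,1,1.6,-0.8,0,-1],[0,0,1.58,2.4,-1.3,0,-1],[0,0,1.58,3.2,-1.7,0,-1],[0,0,1.58,4,-2.1,0,-1]]]' 30; python3 go.py 0 -200 230 0 -200 150
```

```text
t: 0.72
eef_pos: [413.1, -401.0, 230.9]
orientation: [-3.125, -0.317, 0.0]
ft_force: [0.2, -0.2, -0.6]
grip_width: -0.0
t 0.72 board tcp [-210.  -367.1  230.9] ft [ 0.2 -0.2 -0.6] w -0.0
[   0. -200.  230.] turn [-0.005       0.00166667 -0.00333333] shift [ 3.5   -2.785  0.015]
[   0. -200.  150.] turn [-0.005       0.00166667 -0.00333333] shift [ 3.5   -2.785  1.348]
```

```bash
python3 -m inch '[[[0,0,0,0.8,-0.6,0,-1],[0,0,0,1.6,-1.2,0,-1],[0,0,0,2.4,-1.8,0,-1],[0,0,0,3.1,-2.4,0,-1],[0,0,0,3.4,-2.75,0.2,-1]]]'; python3 -m inch '[[[0,0,0,0,0,0.2,-1],[0,0,0,0,0,0.6,-1],[0,0,0,0,0,0.9,-1],[0,0,0,0,0,0.9,-1],[0,0,0,0,0,0.9,-1]]]';python3 go.py 0 -200 150
python3 - <<'E'
from plant import arm
import cv2,numpy as np
a=[]
for n,(r0,r1,c0,c1) in(("top",(120,250,230,370)),("side",(120,250,240,380))):
    d=arm.snapshot(n);np.savez(f"{n}1.npz",**d);a.append(cv2.resize(d["image"][r0:r1,c0:c1,::-1],None,fx=2.8,fy=2.8,interpolation=cv2.INTER_CUBIC))
cv2.imwrite("pics/a1.png",np.hstack(a))
E
```

```text
t: 1.35
eef_pos: [580.8, -197.8, 219.9]
orientation: [3.125, 0.321, 0.002]
ft_force: [1.4, 0.2, 0.0]
grip_width: 0.2
t: 1.98
eef_pos: [579.1, -200.7, 166.0]
orientation: [3.125, 0.316, 0.001]
ft_force: [-0.6, 0.2, 0.5]
grip_width: 0.3
t 1.98 board tcp [  -7.1 -204.2  166. ] ft [-0.5  0.3  0.5] w 0.3
[   0. -200.  150.] turn [ 0.005      -0.00666667 -0.00833333] shift [ 0.118 -0.071  0.266]
```

View pics/a1.png

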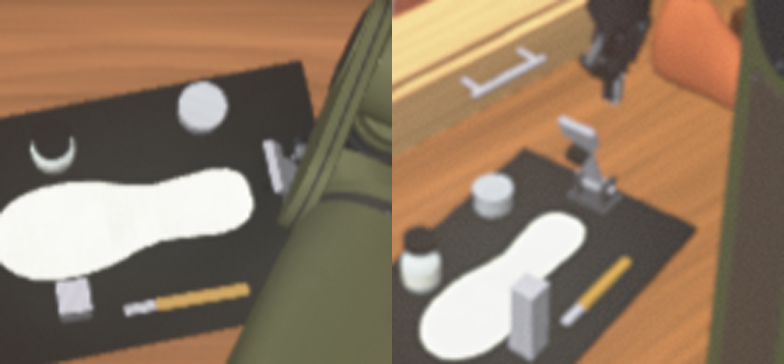

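Side view: the shut tip at crop (612,100) is behind and above the raised plate at (578,135), as intended. I push along the arc.

```bash
python3 -m inch '[[[0,0,0,0.12,-0.3,0.25,-1],[0,0,0,0.12,-0.6,0.27,-1],[0,0,0,0.12,-0.75,0.32,-1],[0,0,0,0.12,-0.9,0.38,-1],[0,0,0,0.12,-1.0,0.42,-1]]]'; python3 go.py 0 -126 127 0 -110 110 0 -98 90 0 -90 68 0 -80 45
```

```text
t: 2.7
eef_pos: [574.0, -139.4, 140.1]
orientation: [3.125, 0.318, 0.001]
ft_force: [0.5, -2.3, -0.0]
grip_width: 0.2
t 2.7 board tcp [   0.2 -143.2  140.1] ft [ 0.1 -2.3 -0. ] w 0.2
[   0. -126.  127.] turn [ 0.00666667 -0.00333333  0.00166667] shift [-0.004 -0.287  0.219]
[   0. -110.  110.] turn [ 0.00666667 -0.00333333  0.00166667] shift [-0.004 -0.554  0.502]
[  0. -98.  90.] turn [ 0.00666667 -0.00333333  0.00166667] shift [-0.004 -0.754  0.835]
[  0. -90.  68.] turn [ 0.00666667 -0.00333333  0.00166667] shift [-0.004 -0.888  1.202]
[  0. -80.  45.] turn [ 0.00666667 -0.00333333  0.00166667] shift [-0.004 -1.055  1.585]
```

Contact is confirmed, at 2.3 N along board -y. I continue along the arc.

```bash
python3 -m inch '[[[0,0,0,0,-0.15,0.1,-1],[0,0,0,0,-0.3,0.22,-1],[0,0,0,0,-0.43,0.35,-1],[0,0,0,0,-0.56,0.5,-1],[0,0,0,0,-0.66,0.66,-1]]]'; python3 -m inch '[[[0,0,0,0,-0.1,0.16,-1],[0,0,0,0,-0.17,0.35,-1],[0,0,0,0,-0.25,0.55,-1],[0,0,0,0,-0.31,0.7,-1],[0,0,0,0,-0.36,0.8,-1]]]'; python3 go.py 0 -80 45
```

```text
t: 3.32
eef_pos: [566.0, -100.3, 99.8]
orientation: [-3.125, -0.318, -0.0]
ft_force: [0.8, 1.2, 1.3]
grip_width: -0.1
t: 3.95
eef_pos: [561.3, -79.7, 51.6]
orientation: [-3.125, -0.317, 0.002]
ft_force: [0.1, -0.9, 0.8]
grip_width: 0.0
t 3.95 board tcp [ -0.2 -82.2  51.6] ft [-0.1 -0.9  0.8] w 0.0
[  0. -80.  45.] turn [-0.00166667  0.01       -0.00166667] shift [ 0.004 -0.036  0.11 ]
```

```bash
python3 -m inch '[[[0,0,0,0,0,0.05,-1],[0,0,0,0,0,0.1,-1],[0,0,0,0,0,0.13,-1],[0,0,0,0,0,0.15,-1],[0,0,0,0,0,0.15,-1]]]'; python3 go.py
python3 - <<'E'
from plant import arm
import cv2,numpy as np
d=arm.snapshot("side");cv2.imwrite("pics/a2.png",cv2.resize(d["image"][130:270,240:400,::-1],None,fx=4,fy=4,interpolation=cv2.INTER_CUBIC))
E
```

```text
t: 4.58
eef_pos: [561.8, -79.8, 45.0]
orientation: [-3.125, -0.317, 0.001]
ft_force: [-5.3, 1.7, 9.7]
grip_width: 0.3
t 4.58 board tcp [  0.2 -82.3  45. ] ft [-4.8  2.7  9.7] w 0.3
```

View pics/a2.png

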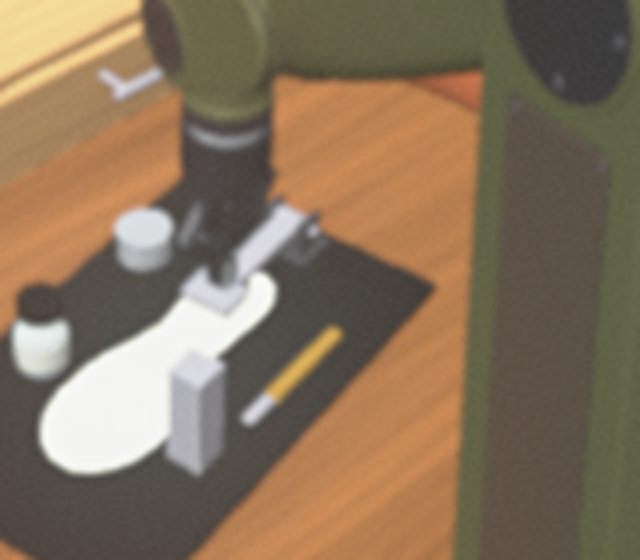

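The arm is level with the finger on the plate at crop (222,280), and it reads about 10 N at z 45, which is the stop. I press slightly more, then lift and move clear.

```bash
python3 -m inch '[[[0,0,0,0,0,0.03,-1],[0,0,0,0,0,0.06,-1],[0,0,0,0,0,0.06,-1],[0,0,0,0,0,0.06,-1],[0,0,0,0,0,0.06,-1]]]'; python3 go.py; python3 -m inch '[[[0,0,0,0,0,-0.5,-1],[0,0,0,0,0,-1.4,-1],[0,0,0,0,0,-2.2,-1],[0,0,0,-0.6,-0.6,-2.3,-1],[0,0,0,-1.2,-1.2,-2.3,-1]]]';python3 -m inch '[[[0,0,0,-0.6,-0.6,0,-1],[0,0,0,-1.2,-1.2,0,-1],[0,0,0,-1.2,-1.3,0,-1],[0,0,0,-1.2,-1.3,0,-1],[0,0,0,-1.2,-1.3,0,-1]]]'; python3 go.py -140 67 180 -140 67 97
```

```text
t: 5.25
eef_pos: [561.9, -79.8, 44.7]
orientation: [-3.125, -0.318, 0.003]
ft_force: [-14.6, 3.8, 27.6]
grip_width: -0.0
t 5.25 board tcp [  0.4 -82.3  44.7] ft [-13.6   6.6  27.6] w -0.0
t: 5.88
eef_pos: [476.8, -23.7, 179.6]
orientation: [3.125, 0.316, 0.005]
ft_force: [-0.1, 0.6, 0.3]
grip_width: -0.2
t: 6.5
eef_pos: [391.4, 37.6, 178.2]
orientation: [3.125, 0.316, 0.0]
ft_force: [0.8, 0.5, 0.1]
grip_width: 0.1
t 6.5 board tcp [-143.    67.   178.2] ft [0.9 0.3 0.1] w 0.1
[-140.   67.  180.] turn [ 0.00333333 -0.00333333 -0.00833333] shift [ 0.05  -0.001 -0.029]
[-140.   67.   97.] turn [ 0.00333333 -0.00333333 -0.00833333] shift [ 5.000e-02 -1.000e-03  1.354e+00]
```

```bash
python3 -m inch '[[[0,0,0.5,0,0,0.6,-1],[0,0,0.5,0,0,1.1,-1],[0,0,0.5,0,0,1.35,-1],[0,0,0.5,0,0,1.35,-1],[0,0,0.5,0,0,1.35,-1]]]'; python3 go.py
python3 - <<'E'
from plant import arm
import cv2,numpy as np
a=[]
for n,(r0,r1,c0,c1) in(("top",(130,270,210,350)),("side",(140,280,230,370))):
    d=arm.snapshot(n);a.append(cv2.resize(d["image"][r0:r1,c0:c1,::-1],None,fx=2.8,fy=2.8,interpolation=cv2.INTER_CUBIC))
cv2.imwrite("pics/a3.png",np.hstack(a))
E
```

```text
t: 7.12
eef_pos: [391.6, 38.0, 98.2]
orientation: [3.133, 0.235, 0.003]
ft_force: [0.6, 0.6, 0.8]
grip_width: -0.3
t 7.12 board tcp [-142.8   67.2   98.2] ft [0.7 0.4 0.8] w -0.3
```

View pics/a3.png

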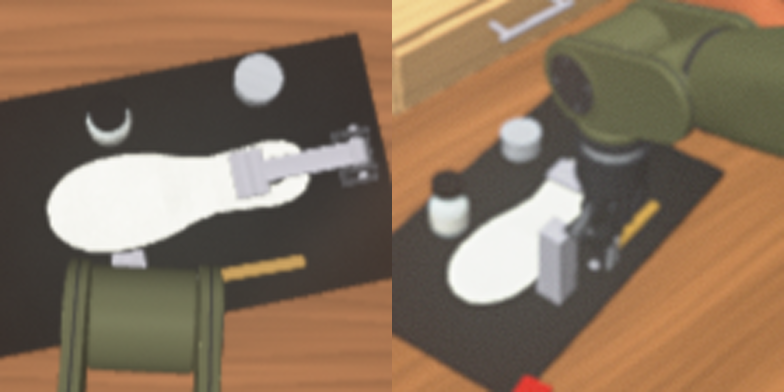

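The hold-down is flat on the heel (left crop (250,172)). The weight is still standing at (555,260) with the fingers just behind it. I advance slowly.

```bash
python3 -m inch '[[[0,0,0,0.15,0,0,-1],[0,0,0,0.3,0,0,-1],[0,0,0,0.45,0,0,-1],[0,0,0,0.55,0,0,-1],[0,0,0,0.65,0,0,-1]]]'; python3 go.py; python3 -m inch '[[[0,0,0,0.06,0,0,-1],[0,0,0,0.12,0,0,-1],[0,0,0,0.18,0,0,-1],[0,0,0,0.22,0,0,-1],[0,0,0,0.25,0,0,-1]]]'; python3 go.py
```

```text
t: 7.85
eef_pos: [429.3, 44.1, 96.8]
orientation: [-3.133, -0.235, 0.001]
ft_force: [-0.5, 0.1, -0.2]
grip_width: -0.3
t 7.85 board tcp [-104.6   65.6   96.8] ft [-0.5  0.2 -0.2] w -0.3
t: 8.48
eef_pos: [444.1, 46.2, 97.0]
orientation: [-3.133, -0.235, -0.0]
ft_force: [-1.4, -0.6, 1.8]
grip_width: 0.0
t 8.47 board tcp [-89.7  64.8  97. ] ft [-1.5 -0.3  1.8] w 0.0
```

```bash
python3 -m inch '[[[0,0,0,0.04,0,0,-1],[0,0,0,0.08,0,0,-1],[0,0,0,0.12,0,0,-1],[0,0,0,0.16,0,0,-1],[0,0,0,0.2,0,0,-1]]]'; python3 go.py
python3 - <<'E'
from plant import arm
import cv2,numpy as np
a=[]
for n,(r0,r1,c0,c1) in(("top",(130,270,210,350)),("side",(140,280,230,370))):
    d=arm.snapshot(n);a.append(cv2.resize(d["image"][r0:r1,c0:c1,::-1],None,fx=2.8,fy=2.8,interpolation=cv2.INTER_CUBIC))
cv2.imwrite("pics/a4.png",np.hstack(a))
E
```

```text
t: 9.1
eef_pos: [456.0, 48.1, 96.9]
orientation: [-3.133, -0.235, -0.0]
ft_force: [-0.7, -0.5, 0.3]
grip_width: -0.1
t 9.1 board tcp [-77.7  64.2  96.9] ft [-0.8 -0.3  0.3] w -0.1
```

View pics/a4.png

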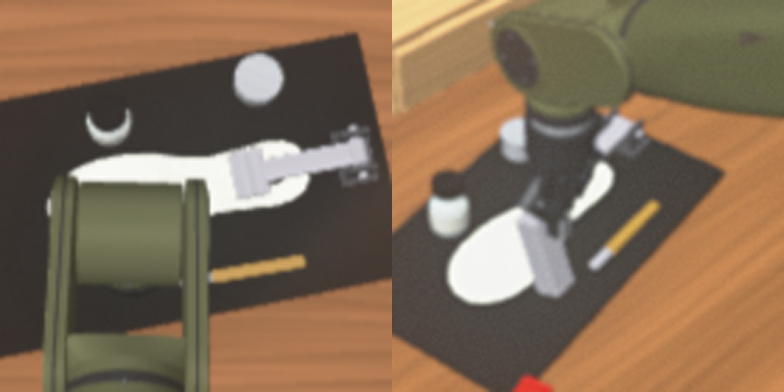

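The weight is tilting over its foot edge (right crop (540,255)) and is close to balance. I keep going.

```bash
python3 -m inch '[[[0,0,0,0.03,0,0,-1],[0,0,0,0.06,0,0,-1],[0,0,0,0.1,0,0,-1],[0,0,0,0.13,0,0,-1],[0,0,0,0.15,0,0,-1]]]'; python3 -m inch '[[[0,0,0,0,0,0,-1],[0,0,0,0,0,0,-1],[0,0,0,0,0,0,-1],[0,0,0,0,0,-0.3,-1],[0,0,0,0,0,-0.5,-1]]]'; python3 go.py
python3 - <<'E'
from plant import arm
import cv2,numpy as np
a=[]
for n,(r0,r1,c0,c1) in(("top",(130,270,210,350)),("side",(140,280,230,370))):
    d=arm.snapshot(n);a.append(cv2.resize(d["image"][r0:r1,c0:c1,::-1],None,fx=2.8,fy=2.8,interpolation=cv2.INTER_CUBIC))
cv2.imwrite("pics/a5.png",np.hstack(a))
E
```

```text
t: 9.82
eef_pos: [464.8, 49.4, 97.0]
orientation: [-3.133, -0.235, -0.0]
ft_force: [0.2, -0.6, -0.3]
grip_width: 0.3
t: 10.45
eef_pos: [465.4, 49.3, 128.9]
orientation: [3.133, 0.235, 0.003]
ft_force: [0.6, -0.5, 1.0]
grip_width: -0.3
t 10.45 board tcp [-68.2  63.6 128.9] ft [ 0.5 -0.6  1. ] w -0.3
```

View pics/a5.png

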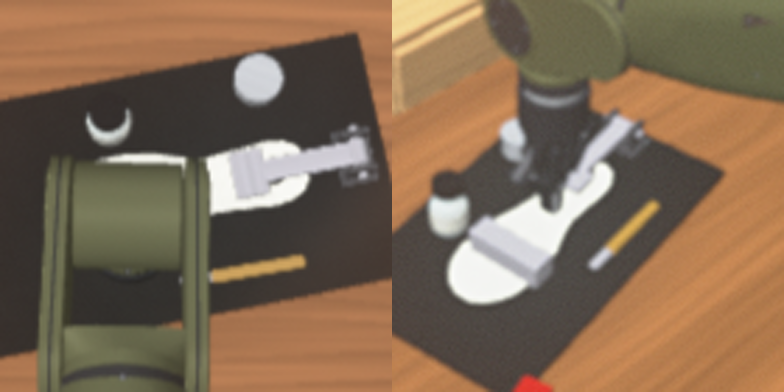

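The weight has fallen flat across the front half (right crop (510,252)) and the jar has not moved. I retreat and check from above.

```bash
python3 -m inch '[[[0,0,0,-0.4,0,-0.6,-1],[0,0,0,-1,0,-1,-1],[0,0,0,-1.8,0,-1.4,-1],[0,0,0,-2.5,0.4,-1.5,-1],[0,0,0,-2.5,1.2,-1.5,-1]]]'; python3 -m inch '[[[0,0,0,0,0.9,0,-1],[0,0,0,0,1.8,0,-1],[0,0,0,0,2.7,0,-1],[0,0,0,0,3.5,0,-1],[0,0,0,0,3.5,0,-1]]]'; python3 go.py
python3 - <<'E'
from plant import arm
import cv2,numpy as np
a=[]
for n,(r0,r1,c0,c1) in(("top",(130,270,190,360)),("side",(140,280,200,370))):
    d=arm.snapshot(n);np.savez(n+"9.npz",**d);a.append(cv2.resize(d["image"][r0:r1,c0:c1,::-1],None,fx=2.3,fy=2.3,interpolation=cv2.INTER_CUBIC))
cv2.imwrite("pics/a6.png",np.hstack(a))
E
```

```text
t: 11.18
eef_pos: [326.3, -44.3, 219.1]
orientation: [3.13, 0.24, 0.012]
ft_force: [0.8, -0.5, 0.4]
grip_width: 0.1
t: 11.8
eef_pos: [358.3, -254.3, 216.8]
orientation: [-3.133, -0.229, 0.001]
ft_force: [-0.0, 0.3, -0.4]
grip_width: -0.2
t 11.8 board tcp [-234.2 -212.3  216.8] ft [ 0.1  0.3 -0.4] w -0.2
```

View pics/a6.png

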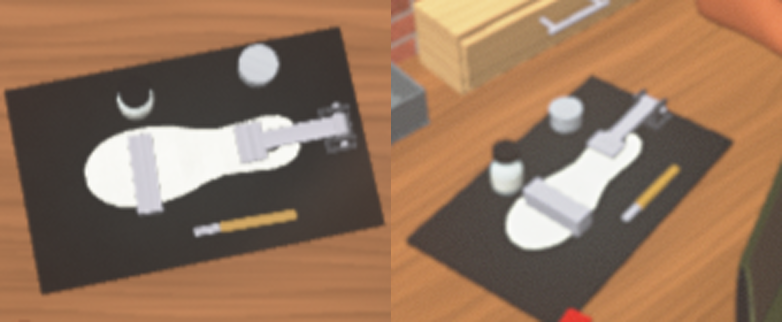

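```bash
python3 - <<'E'
from h import *
from go import bpos
t=load("top9.npz");a=load("top0.npz")
f=lambda u,v:(190+u/2.3,130+v/2.3)
print("weight centre board",bpos(ray(t,*f(145,173.5),48)))
D=cv2.absdiff(t["image"],a["image"]).max(2)
for n,p in dict(jar=(249,173),tin=(302,158),knife=(297,227)).items(): print(n,"max diff",D[p[1]-9:p[1]+10,p[0]-12:p[0]+13].max())
from plant import arm
arm.job_done()
E
```

```text
weight centre board [-13.22831655  65.13046407  48.        ]
jar max diff 6
tin max diff 6
knife max diff 5
the job is handed in; nothing more can be done
```

The job is handed in, with the hold-down fully down on the heel and the weight lying flat across the front half of the pattern. It took about 12 s of the 48 s allowed.

- **Hold-down:** I pushed it along its arc with the shut fingers, from about 1.18 rad to the stop. At the end the fingertip was at z ≈ 45 mm, with about 28 N pressing up against it. It stayed down after I let go.
- **Weight:** I tipped the grey weight with a slow push near its top, at no more than about 2 N measured. It now lies with its centre at about board (-13, 65) mm, against (0, 65) mm for the forepart point.
- **Other things:** The top pictures before and after show no change at the jar, tin and knife (pixel differences of 6 or less, which is noise). I did not measure the things off the board, but the arm touched none of them. The robot was clear of everything at hand-in.
- **Disagreement:** The two cameras differed by up to about 9 mm on the board corners and about 5 mm on the weight. I used values in between, and no check failed.

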